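# Push a key blank under the sprung hopper lid

## Task

Hold the hopper's spring-closed lid open by pressing its press bar down with one fingertip and, keeping it down, push the steel key blank lying in the channel under the lid with the other fingertip until it drops into the hopper. Then let the lid spring shut and move clear. Grip and lift nothing, and leave the other things on the stand and bench where they are.

Things in the scene. Friction and masses are not known exactly. Their poses are not given: they have to be found in the camera images.
- hopper: Fixed steel feed stand with a green sheet-metal hopper at its far end. Origin: on the bench (z = 0) below the hinge, 2 mm behind the lid's front skirt; x = push direction, from deck into hopper; y left; z up. In this frame, mm: deck top z = 60, x -175 to -22, y -195 to 60. A channel along x, centred at y = -40, lies between two rails 5 high, 34 apart, x -158 to -24. Deck right of y = -75: shelf for bystanders.
- mouth (a point): Centre of the deck's drop edge (hopper frame -22, -40, 60 mm): the blank tips in once its middle is past here, and has surely dropped when its rear end is. Beyond it lies the hopper pit: hopper frame x -22 to 114, y -68 to -12, floor at z = 6; walls up to z = 60 (74 from x = 0 on).
- lid (a joint): Hinge of the hopper lid, rad: 0 shut, 0.75 fully open (stop). Pressing the bar left of the hinge swings the cover right of it up; a spring shuts it (at the bar about 4 N when shut, 6 to 7 N open). From 0.5 on, the skirt clears the blank; at 0.6 the cover's right edge is about 115 mm above the bench. The blank cannot push it open.
- lid_hinge (a point): Point on the lid's hinge shaft (hopper frame 0, 0, 78 mm). The shaft has radius 4 mm and runs along the hopper's x from x = -167 to 121 mm, between brackets 14 mm wide (y) and 6 mm thick at x = -168 and x = 122, up to z = 85. Aluminium cover, shut: level at z = 78, x -5 to 117, y -73 to -1, 3 mm thick.
- skirt (a point): Middle of the lower edge of the lid's front skirt, a plate x -6 to -2, y -59 to -23 mm (hopper frame) that hangs to 5 mm above the deck when shut and blocks the blank. It swings up in its own plane, so x stays -6 to -2: a vertical finger must stop short of it; the 16 mm of pit before it leave room to push the blank's rear end just over the drop edge.
- press_bar (a point): Middle of the top of the steel press bar: plate 150 mm long (hopper frame x -164 to -14), 32 wide, 4 thick. Lid shut: slopes up to the left at 0.6 rad, this point at y = 32, z = 85, outer edge at y = 45, z = 94. Pressed to lid = 0.6 rad: level, y 14 to 46, top at z = 66 (6 mm above the deck). A fingertip can slide along it in x while holding it down.
- blank: The key blank to push: a plain steel block 60 x 28 x 16 mm, 0.2 kg, lying flat in the channel before the lid. Origin: centre of its underside; x along its length (along the channel).
- spare_blank: Bystander: an identical steel block 60 x 28 x 16 mm on the right part of the deck, outside the channel. Origin: centre of its underside.
- bush: Bystander: brass bush, diameter 36 mm, height 30 mm, upright on the right part of the deck. Origin: centre of its underside.
- hex_nut: Bystander: dark steel hexagon nut, 32 mm across corners, 13 mm high, on the right part of the deck. Origin: centre of its underside.
- oil_bottle: Bystander: green oil bottle, diameter 60 mm, height 170 mm, on the bench to the left. Origin: centre of its underside.
- spanner: Bystander: spanner lying on the bench to the left. Origin: under the tool.
- hammer: Bystander: hammer lying on the bench to the right. Origin: under the tool.
- mug: Bystander: white mug, about 80 mm across and 90 mm high, on the bench to the left. Origin: centre of its underside.
Mind the look-alikes: they are no part of the job. What is shaped like the blank but brown, pink or yellow is not meant.

How it is judged:
By the outcome, as a careful person would: the job done as asked, in the order asked, and still so for the second after the job is handed in, with the robot touching nothing.
It also fails if it takes over 35 s, if anything falls off the work surface, if the arm or the gripper's body presses on something with over 40 N, if the wrist force passes 120 N, or if a joint passes its speed limit or range.

## Robot

A 6-joint arm with a two-finger parallel gripper is mounted at the origin on the work surface. World frame = base frame: x ahead of the robot, y to its left, z up, the work surface at z = 0. Lengths are in m, angles in degrees, forces in N, time in s.
With the tool pointing down it reaches from about 0.375 to 0.9 m from the base axis. Payload 3.1 kg.
Tool frame: the origin (TCP) lies on the centre line of the jaws, within the pads' length; the fingertips stand 14 mm ahead of it and the grasp point (between the pads) lies 5 mm behind it (bot.tips_ahead is the distance from the TCP to the fingertips, in m); z points along the fingers, y is the line along which they close (so a half turn about z gives the same grasp; the last joint's range is limited). The gripper opens to 87 mm and grips with 3 to 60 N. Pads are 19 mm wide; open, the fingers measure 117 mm over their backs; the gripper's body (75 mm by 190 mm) begins 51 mm behind the grasp point.
Start: joints at [-75.315, 30.224, 82.088, -0, 67.689, -10.227], TCP at [0.263, -0.567, 0.237] pointing down, gripper open.
Joint ranges: [-176.69, 176.69], [-43.24, 126.21], [12.49, 139.97], [-82, 262], [0, 151.66], [-163.58, 163.58]. Speed limits (degrees/s): [159.86, 159.86, 180, 180, 180, 180].

## Interface

Orientations are given as a 3x3 rotation matrix whose columns are the frame's x, y, z axes.
In Python, from rig import bot gives the robot as it stands.
- The arm moves only by the tool play_rows, never from a script. Its argument "moves" is a list that holds one entry, the list of rows, each a list of 6 numbers: the shift along the tool's x, y, z in mm, then the turn, a rotation vector about the tool's x, y, z in rad. A call has 1 to 5 rows; each row shifts and turns the commanded pose from where the row before left it, along the tool's axes as they then stand; what a row does not reach is not made up. A row lasts 1/10 s, in which the tool goes at most 50 mm and 8.59 degrees, less where a joint would pass 70% of its speed; a pose out of reach is approached as far as the arm can. A call with a gripper value outside its range is refused whole. "fingers" is the opening, from -1 (shut) to 1 (fully open), set as the call begins (left out, the last holds). The fingers move at their own pace and stop on an object; the grip force is fixed at half the most. Time passes only in rows, so rows that do not move let the fingers close. It gives the time, the measured TCP pose, the force, the opening and the grip force at its end, in the units of the state.
- bot.read_state(): the state, without advancing time (a new reading comes with each control period).
- bot.capture(name): name is "scene" or "side" or "wrist"; returns a dict with "image" (400x640x3 uint8, blue, green, red), "fx", "fy", "cx", "cy" (pixels), "R" (3x3) and "t" (3): a world point X has camera coordinates R X + t. Camera axes: x right, y down, z forward; pixel columns grow to the right and rows downward; lengths in m; the calibration is good to about 2 mm. A picture is of the moment at which its call begins. There is no depth.
- bot.hand_in(): hands the job in; it is judged then, once.
Trained networks look in a picture, given as the dict that the camera call returned (one of the last four; its "shot" number tells which), for a name from the list of things; names that differ only in an ending like _2 or _b are one class to them, and where a whole thing is asked for, a point or a joint stands for the part that bears it (a point fixed in the world has none). Each returns a list of dicts, best first, with "confidence" (0 to 1); they miss things now and then, are a little off and sometimes report something else, mostly with a low value. They report only what shows in the picture. A call takes as long as a camera call. They do not tell look-alikes from the thing itself.
- bot.search_frame(picture, query): "centre" ([column, row] in pixels, amid what is visible of it).
- bot.silhouettes(picture, query): "pixels" (400x640 bool, what is visible of it) and "centre" ([column, row] in pixels, amid what is visible of it).
- bot.pinpoint(picture, query): "centre" ([column, row] in pixels: a listed point, or the origin of a listed thing).
The state is a dict: "time_s": time; "joint_positions": joint angles; "qvel": joint speeds; "tau": joint torques, N m; "position": TCP position; "tcp_rot": TCP orientation; "force": force on the tool from outside, world axes, zero at the start; "moment": the same for the moment, N m; "opening": opening from 0.0 (shut) to 1.0 (fully open); "grasp_force": force on a finger pad.
Only numpy, scipy, OpenCV 4.12 (cv2) and the standard library are available. Lean on these libraries where they do the work, as an engineer would, in place of code of your own. Each camera call takes 0.05 s, during which the arm holds its last target. There are 200 camera calls.

## Working session

There is one attempt and no reset: what is moved stays moved. The work goes in short steps, Python scripts to look and compute and a tool call to move; the robot and the scene stay as the last step left them, time stands still between calls to the robot, and variables do not carry over. Pictures are saved under pics/ and viewed, at most 10 in all, crops included, and the job is handed in when it is done.

Besides the shell and the picture viewer there is one more tool, called after "Call:" by a JSON object that holds its "method" and its "body". play_rows: Moves the arm, as the interface text tells. Its arguments: {"type":"object","properties":{"moves":{"type":"array","items":{"type":"array","items":{"type":"array","items":{"type":"number"}}}},"fingers":{"type":"number"}},"required":["moves"]}

```bash
mkdir -p pics; ls; cat > h.py <<'E'
import numpy as np, cv2
from rig import bot
def proj(c,X):
    p=np.asarray(X)@np.array(c["R"]).T+np.array(c["t"]); return np.stack([c["fx"]*p[...,0]/p[...,2]+c["cx"],c["fy"]*p[...,1]/p[...,2]+c["cy"]],-1)
def ray(c,uv):
    R=np.array(c["R"]);d=R.T@np.array([(uv[0]-c["cx"])/c["fx"],(uv[1]-c["cy"])/c["fy"],1]);return -R.T@np.array(c["t"]),d
def atz(c,uv,z):
    o,d=ray(c,uv);return o+d*(z-o[2])/d[2]
E
python3 - <<'E'
from h import *
for n in ["scene","side","wrist"]:
    c=bot.capture(n); cv2.imwrite(f"pics/{n}0.png",c["image"])
    print(n,c["fx"],(-np.array(c["R"]).T@np.array(c["t"])).round(3))
    for q,z in [("mouth",.06),("lid_hinge",.078),("skirt",.065),("press_bar",.085),("blank",.06),("spare_blank",.06),("bush",.06),("hex_nut",.06),("oil_bottle",0),("mug",0),("hopper",0)]:
        for r in bot.pinpoint(c,q)[:3]: print(q,round(r["confidence"],2),np.round(r["centre"],1),atz(c,r["centre"],z).round(4))
E
```

```text
pics
scene 503.21727024157406 [1.611 0.493 1.001]
mouth 0.96 [293.  233.6] [ 0.6416 -0.0418  0.06  ]
lid_hinge 0.98 [300.3 235.9] [ 0.6594 -0.0086  0.078 ]
skirt 0.83 [287.4 238.8] [ 0.6741 -0.0421  0.065 ]
press_bar 0.75 [326.1 224. ] [0.5856 0.0363 0.085 ]
blank 0.71 [348.4 252.2] [0.6401 0.1316 0.06  ]
blank 0.65 [336.2 210.2] [0.4829 0.0224 0.06  ]
blank 0.64 [300.9 223.8] [ 0.5915 -0.0424  0.06  ]
spare_blank 0.47 [258.4 217.8] [ 0.6257 -0.1679  0.06  ]
bush 0.75 [321.9 220.5] [0.5486 0.0056 0.06  ]
bush 0.43 [264.6 207.4] [ 0.5731 -0.1781  0.06  ]
hex_nut 0.62 [302.7 235.1] [ 0.6345 -0.014   0.06  ]
hex_nut 0.59 [269.9 200.1] [ 0.5331 -0.1829  0.06  ]
oil_bottle 0.66 [441.3 281.2] [0.5674 0.3845 0.    ]
mug 0.81 [439.7 313.7] [0.6841 0.4121 0.    ]
mug 0.51 [302.7 236.2] [ 0.5768 -0.0439  0.    ]
hopper 0.92 [302.  256.3] [ 0.6571 -0.0042  0.    ]
side 419.64633954002056 [ 0.313 -0.854  0.821]
mouth 0.59 [366.8 208.4] [ 0.6442 -0.0449  0.06  ]
lid_hinge 0.96 [370.1 192.4] [ 0.6683 -0.0024  0.078 ]
lid_hinge 0.24 [369.5 207.7] [ 0.6442 -0.0633  0.078 ]
skirt 0.74 [378.  206.3] [ 0.6743 -0.0506  0.065 ]
press_bar 0.87 [338.3 191.1] [0.582  0.0202 0.085 ]
press_bar 0.26 [336.1 140.3] [0.6521 0.2762 0.085 ]
blank 0.67 [347.9 212.7] [ 0.589  -0.0471  0.06  ]
blank 0.46 [285.9 227. ] [ 0.4156 -0.0549  0.06  ]
blank 0.42 [326.  196.8] [0.5501 0.0351 0.06  ]
spare_blank 0.5 [375.5 238.5] [ 0.6259 -0.1602  0.06  ]
bush 0.58 [357.  249.2] [ 0.569  -0.1823  0.06  ]
hex_nut 0.55 [342.7 249.1] [ 0.5352 -0.1721  0.06  ]
oil_bottle 0.89 [305.3 149. ] [0.5699 0.3831 0.    ]
mug 0.75 [335.7 139.3] [0.6918 0.4136 0.    ]
hopper 0.95 [368.8 212.1] [0.6703 0.0017 0.    ]
wrist 347.99579336942435 [ 0.338 -0.533  0.385]
```

```bash
python3 - <<'E'
import cv2
a=cv2.imread("pics/scene0.png")[150:330,210:470];cv2.imwrite("pics/sc.png",cv2.resize(a,None,fx=3,fy=3,interpolation=cv2.INTER_CUBIC))
a=cv2.imread("pics/side0.png")[120:300,230:450];cv2.imwrite("pics/si.png",cv2.resize(a,None,fx=3.3,fy=3.3,interpolation=cv2.INTER_CUBIC))
E
```

```text
(no output)
```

View pics/sc.png

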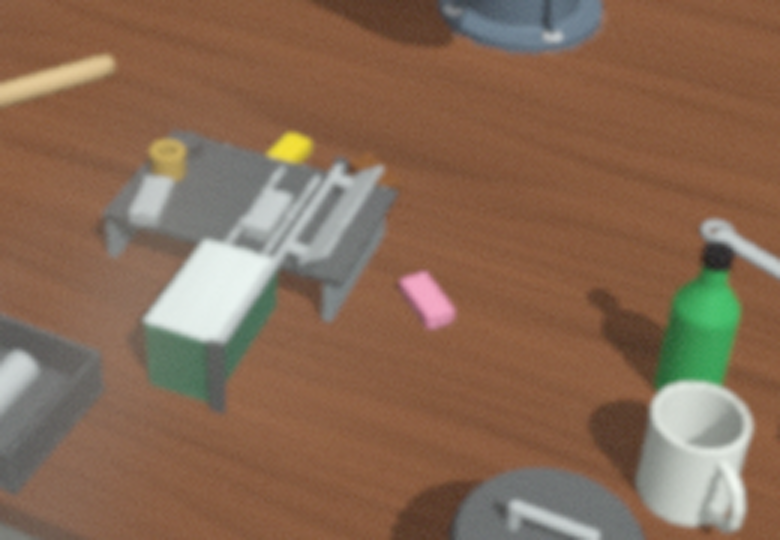

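View pics/si.png

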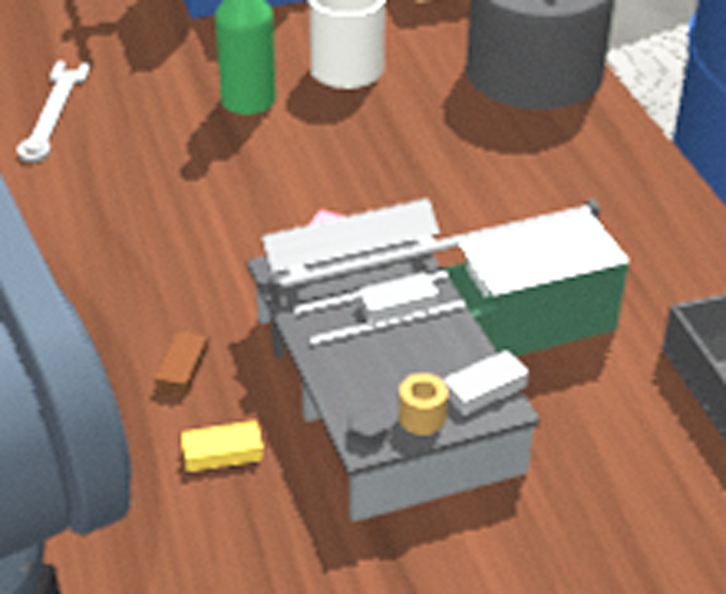

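The scene picture shows the hopper with its lid shut. The silver blank lies in the channel at crop (268,212), and the bush, nut and spare are on the right of the deck. The brown, pink and yellow look-alikes lie on the bench. I'll fit the hopper pose using the network points and the visible corners.

```bash
cat > fit.py <<'E'
from h import *
from scipy.optimize import least_squares
net=[("mouth",(-22,-40,60)),("lid_hinge",(0,0,78)),("skirt",(-4,-41,65)),("press_bar",(-89,32,85)),("hopper",(0,0,0))]
cl={"side":[((336.4,261.5),(-175,-195,60)),((392.4,246.7),(-22,-195,60)),((305.8,199.7),(-175,60,60)),((420,199.7),(117,-73,79)),((377.6,207.9),(-5,-73,79))],
"scene":[((258.7,256.7),(117,-73,79)),((278.3,230),(-5,-73,79)),((342.3,214),(-175,60,60)),((245,221.7),(-22,-195,60)),((270,194),(-175,-195,60))]}
P=[];cams={}
for n in ["scene","side"]:
    c=cams[n]=bot.capture(n)
    for q,X in net:
        r=bot.pinpoint(c,q)
        if r and r[0]["confidence"]>.5:P.append((n,r[0]["centre"],X,q))
    P+=[(n,u,X,"click") for u,X in cl[n]]
def w(p,X):
    s,k=np.sin(p[2]),np.cos(p[2]);X=np.asarray(X)/1000;return np.array([p[0]+k*X[0]-s*X[1],p[1]+s*X[0]+k*X[1],X[2]])
f=lambda p:np.concatenate([proj(cams[n],w(p,X))-u for n,u,X,q in P])
s=least_squares(f,[.665,-.004,0],loss="soft_l1")
print(s.x,np.degrees(s.x[2]))
for (n,u,X,q),r in zip(P,f(s.x).reshape(-1,2)):print(n,q,X,r.round(1))
p=s.x
k=3
for n in cams:
    c=cams[n];im=cv2.resize(c["image"],None,fx=k,fy=k,interpolation=cv2.INTER_CUBIC)
    def pl(L,col):cv2.polylines(im,[np.int32([k*proj(c,w(p,X))+k/2 for X in L])],False,col,1,cv2.LINE_AA)
    pl([(-175,-195,60),(-22,-195,60),(-22,60,60),(-175,60,60),(-175,-195,60)],(0,0,255))
    pl([(-167,0,82),(121,0,82)],(255,0,255))
    for y in(-57,-23):pl([(-158,y,65),(-24,y,65)],(255,255,0))
    pl([(-5,-73,79),(117,-73,79),(117,-1,79),(-5,-1,79),(-5,-73,79)],(0,255,0))
    pl([(-164,45,94),(-14,45,94)],(0,255,255))
    for q in["blank","spare_blank"]:
        for r in bot.silhouettes(c,q)[:4]:
            m=r["pixels"];print(n,q,round(r["confidence"],2),np.round(r["centre"]),m.sum())
            o=atz(c,r["centre"],.068)-[p[0],p[1],0];print("  hopper frame",(1000*(np.cos(p[2])*o[0]+np.sin(p[2])*o[1])).round(),(1000*(-np.sin(p[2])*o[0]+np.cos(p[2])*o[1])).round())
    x,y=(240,190) if n=="scene" else(290,170)
    cv2.imwrite(f"pics/fit_{n}.png",im[y*k:y*k+330,x*k:x*k+450])
a=np.hstack([cv2.imread("pics/fit_scene.png"),cv2.imread("pics/fit_side.png")]);cv2.imwrite("pics/fit.png",cv2.resize(a,(800,293)))
np.save("p.npy",p)
E
python3 fit.py
```

```text
[ 0.66754126 -0.00241507  0.05943838] 3.4055682910796095
scene mouth (-22, -40, 60) [0.3 0.7]
scene lid_hinge (0, 0, 78) [-3.2  3.2]
scene skirt (-4, -41, 65) [-1.7  1.4]
scene press_bar (-89, 32, 85) [ 2.7 -0.6]
scene hopper (0, 0, 0) [1.4 1.8]
scene click (117, -73, 79) [-0.9  0.1]
scene click (-5, -73, 79) [-0.1  0. ]
scene click (-175, 60, 60) [ 0.4 -0.3]
scene click (-22, -195, 60) [-1. -1.]
scene click (-175, -195, 60) [-2.2 -0.8]
side mouth (-22, -40, 60) [ 1.9 -0.1]
side lid_hinge (0, 0, 78) [0.2 0.2]
side skirt (-4, -41, 65) [-1.9 -4.3]
side press_bar (-89, 32, 85) [-3.5 -0.4]
side hopper (0, 0, 0) [-0.9  1.2]
side click (-175, -195, 60) [-1.6  0.6]
side click (-22, -195, 60) [ 0.4 -0.2]
side click (-175, 60, 60) [-1.6 -1.6]
side click (117, -73, 79) [-0.1 -0.9]
side click (-5, -73, 79) [1.5 0.8]
scene blank 0.66 [350. 249.] 209
  hopper frame -25.0 136.0
scene blank 0.6 [335. 206.] 95
  hopper frame -189.0 28.0
scene blank 0.59 [306. 200.] 78
  hopper frame -184.0 -66.0
scene blank 0.54 [295. 219.] 184
  hopper frame -81.0 -56.0
scene spare_blank 0.49 [257. 216.] 154
  hopper frame -50.0 -166.0
side blank 0.76 [350. 210.] 235
  hopper frame -76.0 -39.0
side blank 0.63 [298. 256.] 244
  hopper frame -253.0 -153.0
side blank 0.52 [286. 229.] 196
  hopper frame -259.0 -52.0
side spare_blank 0.83 [377. 237.] 264
  hopper frame -49.0 -160.0
side spare_blank 0.71 [377. 194.] 1537
  hopper frame 22.0 -1.0
```

View pics/fit.png

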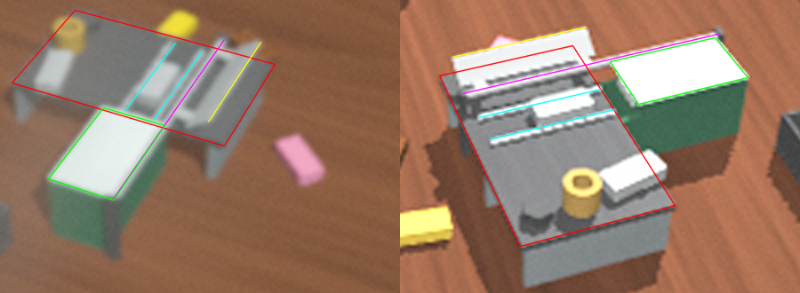

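The overlay matches the deck, shaft and cover edges to about 2–3 px, with the blank in the channel near hopper x ≈ -78. Next I'll work out the move to a hover above the start point.

```bash
cat > go.py <<'E'
import sys
from h import *
from scipy.spatial.transform import Rotation as Ro
p=np.load("p.npy");s=bot.read_state()
T=np.array(s["position"]);R=np.array(s["tcp_rot"])
Rh=Ro.from_euler("z",p[2]).as_matrix();o=np.array([p[0],p[1],0])
print("t",s["time_s"],"hopper mm",(1000*Rh.T@(T-o)).round(1),"F",np.round(s["force"],1),"op",s["opening"],"q",np.round(s["joint_positions"],1))
if len(sys.argv)>1:
    x,y,z=map(float,sys.argv[1:4])
    Y=Rh[:,1]*np.sign(R[:,1]@Rh[:,1]);Z=np.array([0,0,-1.]);G=np.stack([np.cross(Y,Z),Y,Z],1)
    print(R.round(3).tolist(),"shift tool mm",(1000*R.T@(o+Rh@np.array([x,y,z])/1000-T)).round(1),"rotvec",Ro.from_matrix(R.T@G).as_rotvec().round(4))
E
python3 go.py -132 -4 237
```

```text
t 2.6 hopper mm [-437.1 -539.4  236.6] F [-0.  -0.7  0.1] op 1.0025501455535721 q [-75.3  30.2  82.1   0.   67.7 -10.2]
[[0.907, 0.421, -0.0], [0.421, -0.907, 0.0], [0.0, -0.0, -1.0]] shift tool mm [ 4.801e+02 -3.863e+02 -4.000e-01] rotvec [-0.     -0.      0.3754]
```

Call:
{"method": "play_rows", "body": {"moves": [[[30,-24,0,0,0,0],[30,-24,0,0,0,0],[30,-24,0,0,0,0],[30,-24,0,0,0,0],[30,-24,0,0,0,0]]], "fingers": 0.3}}

```text
time_s: 3.1
position: [0.3493, -0.3935, 0.2367]
tcp_rot: [[0.907, 0.421, 0.0], [0.421, -0.907, -0.0], [0.0, 0.0, -1.0]]
force: [2.1, 0.4, -0.1]
opening: 0.68
grasp_force: 0.0
```

Call:
{"method": "play_rows", "body": {"moves": [[[30,-24,0,0,0,0],[30,-24,0,0,0,0],[30,-24,0,0,0,0],[30,-24,0,0,0,0],[30,-24,0,0,0,0]]]}}

```text
time_s: 3.6
position: [0.4349, -0.2214, 0.2368]
tcp_rot: [[0.907, 0.421, 0.001], [0.421, -0.907, -0.0], [0.0, 0.001, -1.0]]
force: [-0.1, -0.1, -0.7]
opening: 0.651
grasp_force: 0.0
```

Call:
{"method": "play_rows", "body": {"moves": [[[30,-24,0,0,0,0],[30,-24,0,0,0,0],[30,-24,0,0,0,0],[30,-24,0,0,0,0],[30,-24,0,0,0,0]]]}}

```text
time_s: 4.1
position: [0.5205, -0.0493, 0.2368]
tcp_rot: [[0.907, 0.421, 0.001], [0.421, -0.907, -0.0], [0.0, 0.001, -1.0]]
force: [0.1, -0.5, 0.1]
opening: 0.653
grasp_force: 0.0
```

Call:
{"method": "play_rows", "body": {"moves": [[[30,-26,0,0,0,0],[0,0,0,0,0,0.12],[0,0,0,0,0,0.13],[0,0,0,0,0,0.125],[0,0,0,0,0,0]]]}}

```text
time_s: 4.6
position: [0.5361, -0.0143, 0.2366]
tcp_rot: [[0.998, 0.06, 0.0], [0.06, -0.998, -0.0], [0.0, 0.0, -1.0]]
force: [0.5, 0.6, -0.4]
opening: 0.654
grasp_force: 0.0
```

```bash
python3 go.py -132 -4 160; cat > wr.py <<'E'
from h import *
from fit import w
E
python3 - <<'E'
from h import *
p=np.load("p.npy");c=bot.capture("wrist");k=1.25
def w(X):
    s,q=np.sin(p[2]),np.cos(p[2]);X=np.asarray(X)/1000;return np.array([p[0]+q*X[0]-s*X[1],p[1]+s*X[0]+q*X[1],X[2]])
im=cv2.resize(c["image"],None,fx=k,fy=k)
def pl(L,col):cv2.polylines(im,[np.int32([k*proj(c,w(X)) for X in L])],False,col,1,cv2.LINE_AA)
pl([(-175,-195,60),(-22,-195,60),(-22,60,60),(-175,60,60),(-175,-195,60)],(0,0,255))
pl([(-167,0,82),(121,0,82)],(255,0,255))
for y in(-57,-23):pl([(-158,y,65),(-24,y,65)],(255,255,0))
pl([(-5,-73,79),(117,-73,79),(117,-1,79),(-5,-1,79),(-5,-73,79)],(0,255,0))
pl([(-164,45,94),(-14,45,94)],(0,255,255))
pl([(-108,-54,76),(-48,-54,76),(-48,-26,76),(-108,-26,76),(-108,-54,76)],(0,128,255))
cv2.imwrite("pics/w1.png",im)
E
```

```text
t 4.6 hopper mm [-131.9   -4.1  236.6] F [ 0.5  0.6 -0.4] op 0.653509123913872 q [-13.5  23.4  94.8  -0.   61.8  73.1]
[[0.998, 0.06, 0.0], [0.06, -0.998, -0.0], [0.0, 0.0, -1.0]] shift tool mm [-0.1 -0.1 76.6] rotvec [ 0.0001 -0.0002  0.001 ]
```

View pics/w1.png

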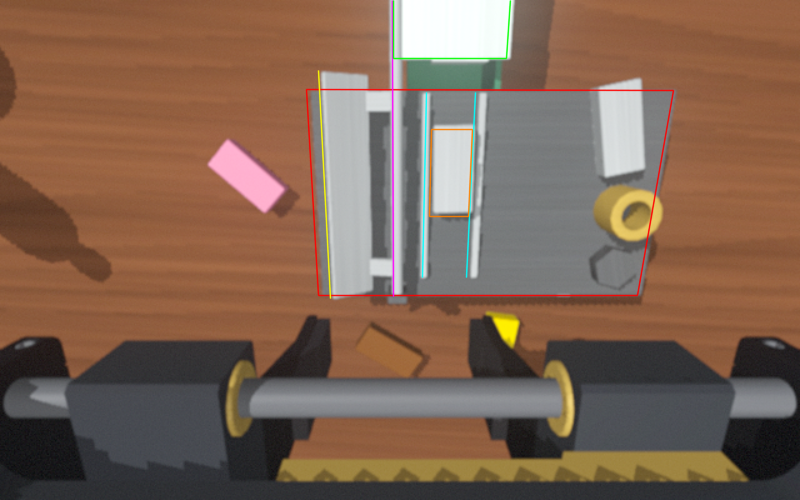

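The wrist view confirms the fit, with the structure about 2 mm to the right (hopper -y) of it. The blank's rear end is at x ≈ -108 and nothing lies under the fingers. I'll correct y by 1.5 mm and descend.

Call:
{"method": "play_rows", "body": {"moves": [[[0,1.5,30,0,0,0],[0,0,35,0,0,0],[0,0,35,0,0,0],[0,0,22,0,0,0],[0,0,0,0,0,0]]]}}

```text
time_s: 5.15
position: [0.5338, -0.0158, 0.1118]
tcp_rot: [[0.998, 0.061, -0.007], [0.061, -0.998, 0.002], [-0.007, -0.002, -1.0]]
force: [0.1, 0.3, -0.2]
opening: 0.651
grasp_force: 0.0
```

Call:
{"method": "play_rows", "body": {"moves": [[[0,0,6,0,0,0],[0,0,6,0,0,0],[0,0,6,0,0,0],[0,0,6,0,0,0],[0,0,0,0,0,0]]]}}

```text
time_s: 5.65
position: [0.5372, -0.016, 0.0912]
tcp_rot: [[0.998, 0.059, 0.003], [0.059, -0.998, -0.0], [0.003, 0.0, -1.0]]
force: [0.4, 0.9, 5.3]
opening: 0.651
grasp_force: 2.1
```

```bash
python3 go.py -132 -5.5 79.5; python3 - <<'E'
from h import *
a=bot.capture("side")["image"][120:300,260:440];b=bot.capture("wrist")["image"]
cv2.imwrite("pics/d1.png",np.hstack([cv2.resize(a,(400,400)),cv2.resize(b[0:400,120:520],(400,400))]))
E
```

```text
t 5.65 hopper mm [-130.9   -5.8   91.2] F [0.4 0.9 5.3] op 0.6513182664640281 q [-1.360e+01  3.610e+01  1.017e+02  1.000e-01  4.210e+01  7.290e+01]
[[0.998, 0.059, 0.003], [0.059, -0.998, -0.0], [0.003, 0.0, -1.0]] shift tool mm [-1.1 -0.3 11.7] rotvec [ 0.0002 -0.0026  0.    ]
```

View pics/d1.png

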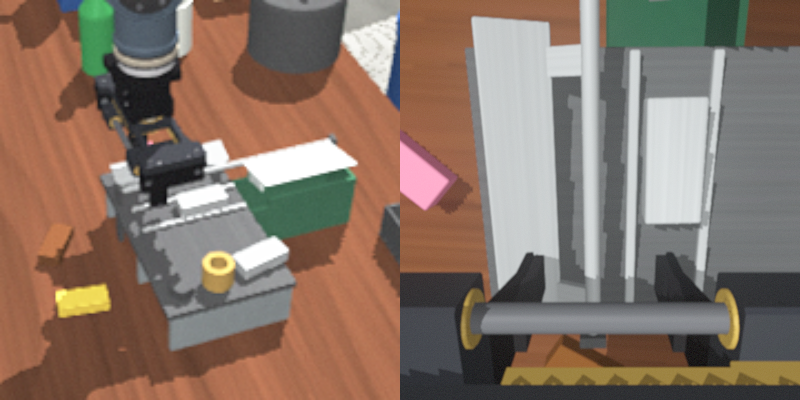

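The lid is starting to open: the left finger is on the bar and the right finger is between the rails behind the blank. I'll press down the rest of the way.

Call:
{"method": "play_rows", "body": {"moves": [[[0,0,4,0,0,0],[0,0,4,0,0,0],[0,0,3.5,0,0,0],[0,0,0,0,0,0]]]}}

```text
time_s: 6.15
position: [0.5375, -0.018, 0.0804]
tcp_rot: [[0.998, 0.062, 0.003], [0.062, -0.998, -0.004], [0.003, 0.004, -1.0]]
force: [-1.0, -4.9, 10.6]
opening: 0.646
grasp_force: 5.2
```

```bash
python3 go.py -132 -5.5 79.5; python3 - <<'E'
from h import *
a=bot.capture("side")["image"][120:300,290:470];b=bot.capture("scene")["image"][170:290,230:350]
cv2.imwrite("pics/d2.png",np.hstack([cv2.resize(a,(400,400)),cv2.resize(b,(400,400))]))
E
```

```text
t 6.15 hopper mm [-130.8   -7.9   80.4] F [-1.  -4.9 10.6] op 0.645910311124952 q [-13.7  37.2 102.   -0.2  40.6  72.9]
[[0.998, 0.062, 0.003], [0.062, -0.998, -0.004], [0.003, 0.004, -1.0]] shift tool mm [-1.2 -2.4  0.9] rotvec [ 0.0037 -0.0029  0.0022]
```

View pics/d2.png

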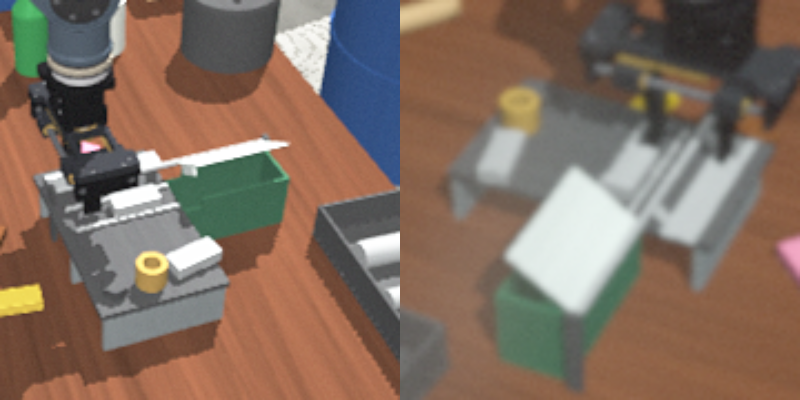

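The lid stands at about 0.6 rad in both views. I'll push along the channel.

Call:
{"method": "play_rows", "body": {"moves": [[[6,0,0,0,0,0],[6,0,0,0,0,0],[6,0,0,0,0,0],[6,0,0,0,0,0],[6,0,0,0,0,0]]]}}

```text
time_s: 6.75
position: [0.5615, -0.0137, 0.0792]
tcp_rot: [[0.998, 0.061, -0.01], [0.061, -0.998, 0.001], [-0.01, -0.002, -1.0]]
force: [-6.8, -0.9, 9.3]
opening: 0.653
grasp_force: 4.8
```

Call:
{"method": "play_rows", "body": {"moves": [[[6,0,0,0,0,0],[6,0,0,0,0,0],[6,0,0,0,0,0],[6,0,0,0,0,0],[6,0,0,0,0,0]]]}}

```text
time_s: 7.25
position: [0.5916, -0.0119, 0.0792]
tcp_rot: [[0.998, 0.061, -0.01], [0.061, -0.998, 0.001], [-0.01, -0.001, -1.0]]
force: [-6.9, -0.5, 8.1]
opening: 0.652
grasp_force: 4.7
```

```bash
python3 go.py -24 -5.5 79.5; python3 - <<'E'
from h import *
a=bot.capture("side")["image"][120:300,290:470];b=bot.capture("scene")["image"][170:290,230:350]
cv2.imwrite("pics/d3.png",np.hstack([cv2.resize(a,(400,400)),cv2.resize(b,(400,400))]))
E
```

```text
t 7.25 hopper mm [-76.4  -5.   79.2] F [-6.9 -0.5  8.1] op 0.6523556560207953 q [-11.9  40.2  93.4  -0.1  47.   74.6]
[[0.998, 0.061, -0.01], [0.061, -0.998, 0.001], [-0.01, -0.001, -1.0]] shift tool mm [52.4  0.6 -0.9] rotvec [-0.0014  0.0101  0.002 ]
```

View pics/d3.png

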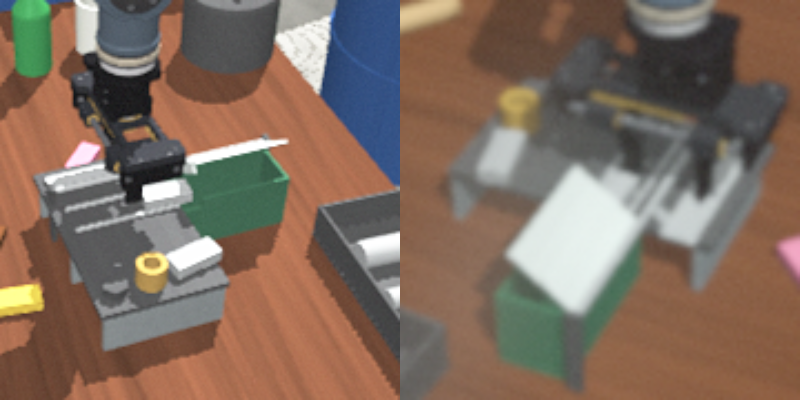

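The blank is moving, its front is at the skirt plane, and the lid is still open. I'll keep pushing.

Call:
{"method": "play_rows", "body": {"moves": [[[6,0,0,0,0,0],[6,0,0,0,0,0],[6,0,0,0,0,0],[6,0,0,0,0,0],[6,0,0,0,0,0]]]}}

```text
time_s: 7.85
position: [0.6224, -0.0103, 0.0793]
tcp_rot: [[0.998, 0.061, -0.008], [0.061, -0.998, 0.0], [-0.008, -0.001, -1.0]]
force: [-5.3, -0.7, 7.7]
opening: 0.65
grasp_force: 3.8
```

Call:
{"method": "play_rows", "body": {"moves": [[[5,0,0,0,0,0],[5,0,0,0,0,0],[4,0,0,0,0,0],[0,0,0,0,0,0],[0,0,0,0,0,0]]]}}

```text
time_s: 8.35
position: [0.6377, -0.0096, 0.0796]
tcp_rot: [[0.998, 0.061, -0.005], [0.061, -0.998, 0.0], [-0.005, -0.001, -1.0]]
force: [-4.3, -0.6, 7.6]
opening: 0.651
grasp_force: 3.8
```

```bash
python3 go.py -24 -5.5 79.5; python3 - <<'E'
from h import *
a=bot.capture("side")["image"][150:250,340:440];b=bot.capture("wrist")["image"]
cv2.imwrite("pics/d4.png",np.hstack([cv2.resize(a,(400,400)),cv2.resize(b[0:400,120:520],(400,400))]))
E
```

```text
t 8.35 hopper mm [-30.2  -5.4  79.6] F [-4.3 -0.6  7.6] op 0.6507637579600969 q [-10.9  42.6  86.6  -0.   51.1  75.7]
[[0.998, 0.061, -0.005], [0.061, -0.998, 0.0], [-0.005, -0.001, -1.0]] shift tool mm [6.2 0.1 0.1] rotvec [-0.0006  0.0049  0.0016]
```

View pics/d4.png

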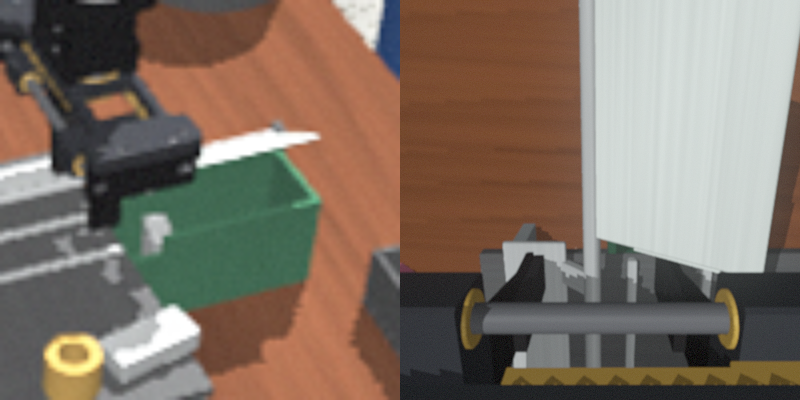

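The light patch at crop (155,232) projects to about z ≈ 65 mm just past the drop edge. It's probably the blank's rear end, tilted and still leaning, so I'll push a few mm more while staying short of the skirt.

Call:
{"method": "play_rows", "body": {"moves": [[[3,0,0,0,0,0],[2,0,0,0,0,0],[2,0,0,0,0,0],[0,0,0,0,0,0],[0,0,0,0,0,0]]]}}

```text
time_s: 8.95
position: [0.6442, -0.0092, 0.0796]
tcp_rot: [[0.998, 0.061, -0.006], [0.061, -0.998, 0.0], [-0.006, -0.0, -1.0]]
force: [-4.7, -0.4, 8.2]
opening: 0.648
grasp_force: 3.9
```

```bash
python3 go.py -24 -5.5 79.5; python3 - <<'E'
from h import *
p=np.load("p.npy")
def w(X):
    s,q=np.sin(p[2]),np.cos(p[2]);X=np.asarray(X)/1000;return np.array([p[0]+q*X[0]-s*X[1],p[1]+s*X[0]+q*X[1],X[2]])
c=bot.capture("side")
for q in ["blank","skirt","spare_blank"]:
    for r in bot.silhouettes(c,q)[:3]:print(q,round(r["confidence"],2),np.round(r["centre"]),r["pixels"].sum())
for X in [(-22,-40,60),(-22,-68,60),(-22,-12,60),(-6,-41,90),(-6,-59,100),(10,-40,22),(-18,-40,60)]:print(X,proj(c,w(X)).round())
a=c["image"][160:240,340:440];cv2.imwrite("pics/d5.png",cv2.resize(a,(700,560),interpolation=cv2.INTER_CUBIC))
E
```

```text
t 8.95 hopper mm [-23.7  -5.4  79.6] F [-4.7 -0.4  8.2] op 0.6480211476341315 q [-10.7  43.   85.5  -0.1  51.8  75.8]
[[0.998, 0.061, -0.006], [0.061, -0.998, 0.0], [-0.006, -0.0, -1.0]] shift tool mm [-0.3  0.1  0.1] rotvec [-0.0005  0.0061  0.0018]
blank 0.84 [297. 256.] 245
blank 0.78 [286. 230.] 209
blank 0.53 [329. 188.] 90
skirt 0.96 [342. 199.] 516
spare_blank 0.67 [377. 237.] 266
(-22, -40, 60) [368. 208.]
(-22, -68, 60) [372. 214.]
(-22, -12, 60) [364. 202.]
(-6, -41, 90) [374. 198.]
(-6, -59, 100) [377. 200.]
(10, -40, 22) [378. 215.]
(-18, -40, 60) [369. 208.]
```

View pics/d5.png

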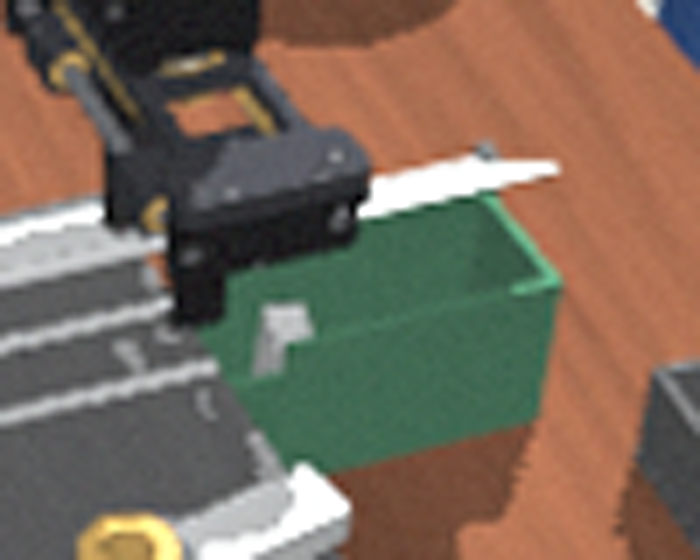

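The blank looks upright on end inside the pit. I'll wait a moment, still holding the lid, and measure whether it has settled and where its top is.

Call:
{"method": "play_rows", "body": {"moves": [[[0,0,0,0,0,0],[0,0,0,0,0,0],[0,0,0,0,0,0]]]}}

```text
time_s: 9.45
position: [0.6442, -0.0092, 0.0796]
tcp_rot: [[0.998, 0.061, -0.006], [0.061, -0.998, 0.0], [-0.006, -0.001, -1.0]]
force: [-5.2, 0.5, 8.4]
opening: 0.648
grasp_force: 3.8
```

```bash
python3 - <<'E'
from h import *
p=np.load("p.npy");o=np.array([p[0],p[1],0]);s,q=np.sin(p[2]),np.cos(p[2]);Rh=np.array([[q,-s,0],[s,q,0],[0,0,1]])
c=bot.capture("side");im=c["image"].astype(int)
sub=im[198:218,370:392];g=sub.min(2);sat=sub.max(2)-sub.min(2)
print(g*(sat<45))
for uv in [(377.5,203.5),(384,203.5),(385,208.5),(378,208.5),(376.5,213)]:
    print(uv,[ (1000*Rh.T@(atz(c,uv,z)-o)).round().tolist() for z in(.04,.055,.066)])
E
```

```text
[[ 29  24  33  37  38  40  72  77  63  62  70  68  66  64  67  62  64  69
   66  64  67   0]
 [ 27  24  43  59  62  69  64  69  68  64  67  64  62  67  67  68  66  68
   65  70  64  64]
 [ 26  27  52  70  67  63  65  64  65  64  64  65  65  64  64  63  69  57
   66  64  64  65]
 [ 22  22  48   0  65  64  66  65  64  65   0  63  67  63  63  66  65  62
   70  66  63  63]
 [ 29  26  53  67  65  65  63  59  58   0  54  52  60  62  66  61  65  68
   64  66  69  62]
 [ 25  34  56  66  66  67  80 117 137 133 121 120  96  62  61  65  65  64
   63  67  68  64]
 [ 22  27  57  64  67  61 115 189 225 215 195 207 161  67  63  66  64  60
   67  63  64  66]
 [ 34  41  60  71  66  61 116 175 193 190 196 194 165  89  62  66  62  64
   64  61  65  67]
 [ 46  64   0  66  66  67 105 160 192 190 190 192 178 122  59  62  66  66
   68  70  70   0]
 [ 65  70  69  69  67  72 113 147 180 191 192 192 194 147  67  64  72   0
    0   0   0  71]
 [ 65  69  64  65  66  71 112 133 167 199 182 171 147 109  80   0   0  69
   66  66  67  66]
 [ 60  66  66  66  66  74 115 138 166 202 153   0   0   0   0  63  63  69
   
[... 445 characters left out ...]
  68  65  66  65
   62  65  61  66]
 [ 89  93  90  77   0  68  69  57  61  63  68  62  61  65  65  67  67  64
   64  64  63  62]
 [ 87  89  95  85  63  67  59  66  65  66  64  68  65  71  63  66  68  68
   63  66  67  67]
 [ 87  90  90  90  78  63  61  65  70  68  65  67  68  65  64  67  72  68
   68  66  67  67]]
(377.5, 203.5) [[21.0, -11.0, 40.0], [13.0, -27.0, 55.0], [7.0, -38.0, 66.0]]
(384, 203.5) [[38.0, -17.0, 40.0], [30.0, -33.0, 55.0], [24.0, -44.0, 66.0]]
(385, 208.5) [[32.0, -38.0, 40.0], [24.0, -53.0, 55.0], [17.0, -64.0, 66.0]]
(378, 208.5) [[13.0, -31.0, 40.0], [5.0, -47.0, 55.0], [-0.0, -58.0, 66.0]]
(376.5, 213) [[2.0, -47.0, 40.0], [-6.0, -62.0, 55.0], [-12.0, -73.0, 66.0]]
```

The patch is static: the blank stands on end in the pit at about x 5–24, y -28…-55, with its top at about 60–66. That is past the skirt plane and below the cover, so I can release the lid gently and rise.

Call:
{"method": "play_rows", "body": {"moves": [[[0,0,-5,0,0,0],[0,0,-5,0,0,0],[0,0,-5,0,0,0],[0,0,-5,0,0,0],[0,0,-5,0,0,0]]]}}

```text
time_s: 10.0
position: [0.6475, -0.0097, 0.1043]
tcp_rot: [[0.998, 0.059, 0.001], [0.059, -0.998, -0.0], [0.001, 0.0, -1.0]]
force: [0.6, 0.2, -0.7]
opening: 0.65
grasp_force: 0.0
```

Call:
{"method": "play_rows", "body": {"moves": [[[0,0,-10,0,0,0],[0,0,-30,0,0,0],[0,0,-40,0,0,0],[0,0,-40,0,0,0],[0,0,-30,0,0,0]]]}}

```text
time_s: 10.5
position: [0.648, -0.0095, 0.2573]
tcp_rot: [[0.998, 0.06, 0.004], [0.06, -0.998, -0.001], [0.004, 0.001, -1.0]]
force: [0.7, 0.2, 0.5]
opening: 0.649
grasp_force: 0.0
```

Call:
{"method": "play_rows", "body": {"moves": [[[-40,0,-10,0,0,0],[-40,0,0,0,0,0],[-40,0,0,0,0,0],[-20,0,0,0,0,0],[0,0,0,0,0,0]]]}}

```text
time_s: 11.0
position: [0.5042, -0.0174, 0.2645]
tcp_rot: [[0.998, 0.059, -0.002], [0.059, -0.998, 0.0], [-0.002, -0.0, -1.0]]
force: [1.6, -0.0, -1.1]
opening: 0.65
grasp_force: 0.0
```

```bash
python3 go.py; python3 - <<'E'
from h import *
a=bot.capture("side")["image"][130:290,280:440];b=bot.capture("scene")["image"][170:290,230:350];c=bot.capture("wrist")["image"]
cv2.imwrite("pics/d6.png",np.vstack([np.hstack([cv2.resize(a,(400,300)),cv2.resize(b,(400,300))]),np.hstack([cv2.resize(c,(480,300)),np.zeros((300,320,3),np.uint8)])]))
E
```

```text
t 11.0 hopper mm [-163.9   -5.2  264.5] F [ 1.6 -0.  -1.1] op 0.6495278731038 q [-14.7  18.9  97.1  -0.   64.1  71.9]
```

View pics/d6.png

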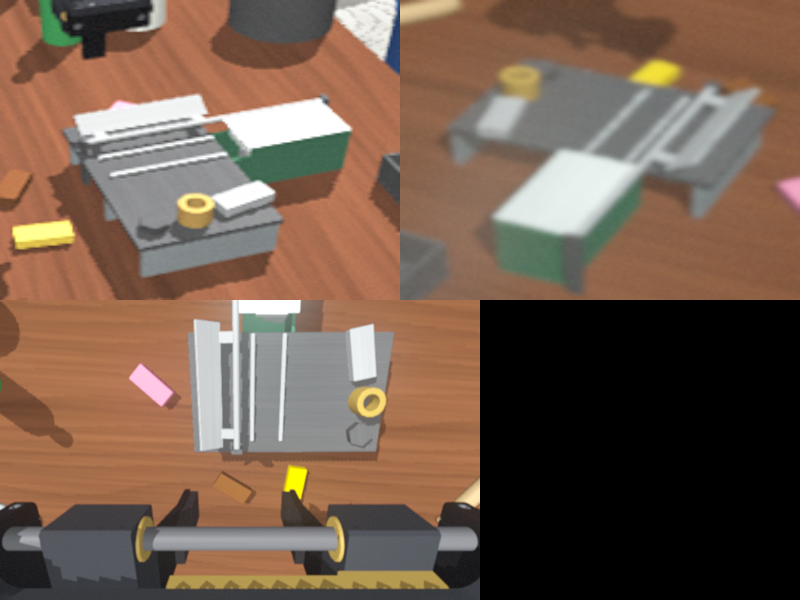

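The channel is empty, the lid is fully shut with the blank inside, the bystanders haven't moved, and the arm is clear.

```bash
python3 -c "
from rig import bot
print(bot.hand_in())"
```

```text
the job is handed in; nothing more can be done
None
```

The blank dropped into the hopper while the lid was held open. The lid then sprang shut, nothing else moved and the arm is clear; the job is handed in, with no verdict returned and the blank probably standing on end in the pit.

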